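Line up sample dishes along the fence of a tilting tray

TASK

Set the petri dish that stands on the table into the free space on the tilting tray, so that it too has a clear way to the high fence. Then, without pushing the dishes by hand, raise the tray by its lift bar until all four dishes have slid down against the fence in one single row, and lower it gently until it rests on its base again with the row still in place. Leave the other things on the table where they are.

Things in the scene. Friction and masses are not known exactly. Their poses are not given: they have to be found in the camera images.
- tray_base: grey base plate of the tilting tray, 284 x 250 mm, fixed to the table (it does not move when handled). Origin under its middle, on the table top; its y axis points to the high fence, -y to the lift bar, x runs along the fence. z up. Three dishes stand in the tray, each in one of four lanes centred at x = -99, -33, 33, 99 mm here (within 2 mm); one lane, any of them, is free
- tray (a joint): hinge angle of the tray in rad: 0 resting on its base, grows as the lift bar is raised, stop at 0.6. The hinge is damped (0.3 N m s/rad) but holds no angle: the tray falls back when let go. Pan 0.6 kg; lifting takes about 5 N at the bar. The pan is slippery: the dishes begin to slide at about 0.16 to 0.24 rad
- hinge_line (a point): point on the hinge axis at the middle of the tray's length, in the base frame at (0, 115, 20) mm; the axis runs along the base's x axis
- lift_bar (a point): middle of the lift bar, a round bright steel bar 10 mm thick and 142 mm long, parallel to the hinge axis, on two legs 65 mm to either side of this point; moves with the tray. With the tray down it lies at (0, -160, 60) mm in the base frame. Its round section lets the bar turn between two fingers
- fence_foot (a point): point on the floor of the dark coated steel pan at the foot of the fence's inner face, middle of its length, 26 mm above the table; moves with the tray; x along the fence, y toward it, z up. The pan inside spans x = -132..132, y = -200..0 mm here; fence 24 mm high and 6 thick, end walls 16 high, lip on the lift-bar side 8 high. A dish touching the fence has its origin at y = -30 mm
- dish_a: one of four alike round glass petri dishes with a pale blotter disc, 60 mm across, 13 mm high, 40 g; origin at the centre of its underside, z up. At the start it stands in the tray away from the fence; not to be pushed by hand
- dish_b: one of four alike round glass petri dishes with a pale blotter disc, 60 mm across, 13 mm high, 40 g; origin at the centre of its underside, z up. At the start it stands in the tray away from the fence; not to be pushed by hand
- dish_c: one of four alike round glass petri dishes with a pale blotter disc, 60 mm across, 13 mm high, 40 g; origin at the centre of its underside, z up. At the start it stands in the tray away from the fence; not to be pushed by hand
- dish_d: one of four alike round glass petri dishes with a pale blotter disc, 60 mm across, 13 mm high, 40 g; origin at the centre of its underside, z up. At the start it stands on the table to the left of the tray
- loupe: bystander: black stand loupe, 42 mm across, 34 mm high; origin under its middle
- book_weight: bystander: round metal weight with a knob, 47 mm across, 41 mm high; origin under its middle
- eraser: bystander: eraser in a card sleeve, 52 x 23 x 13 mm; origin under its middle
- tissue_roll: bystander: lying white paper roll, 124 mm long; 40 mm high; origin under its middle
- strip_tin: bystander: round flat tin, 64 mm across, 23 mm high; origin under its middle

How it is judged:
By the outcome, as a careful person would: the job done as asked, in the order asked, and still so for the second after the job is handed in, with the robot touching nothing.
It also fails if it takes over 54 s, if anything falls off the work surface, if the arm or the gripper's body presses on something with over 40 N, if the wrist force passes 120 N, or if a joint passes its speed limit or range.

ROBOT

A 6-joint arm with a two-finger parallel gripper is mounted at the origin on a cart in front of the work surface, level with it; the furniture and walls round the work are solid. World frame = base frame: x ahead of the robot, y to its left, z up, the work surface at z = 0. Lengths are in m, angles in rad, forces in N, time in s.
With the tool pointing down it reaches from about 0.35 to 0.975 m from the base axis. Payload 4.9 kg.
Tool frame: the origin (TCP) lies at the very end of the fingers, on their centre line; the grasp point (between the pads) lies 19 mm behind it; z points along the fingers, y is the line along which they close (so a half turn about z gives the same grasp; the last joint's range is limited). The gripper opens to 85 mm and grips with 20 to 120 N. Pads are 22 mm wide; open, the fingers measure 114 mm over their backs; the gripper's body (76 mm by 85 mm) begins 54 mm behind the grasp point. The pads swing forward as they close: fully open they stand 13 mm farther back than shut.
Start: joints at [1.031, 0.053, 1.613, -0, 1.476, -0.119], TCP at [0.255, 0.57, 0.231] pointing down, gripper open.
Joint ranges: [-3.01, 3.01], [-1.01, 2.22], [0.06, 2.58], [-1.02, 4.17], [0.09, 2.62], [-3.14, 3.14]. Speed limits (rad/s): [2.57, 2.57, 3.14, 3.14, 3.14, 3.14].

INTERFACE

Orientations are given as a unit quaternion [w, x, y, z].
In Python, from plant import manip gives the robot as it stands.
- The arm moves only by the tool move_arm, never from a script. Its argument "plan" is a list that holds one entry, the list of rows, each a list of 7 numbers: the shift along the tool's x, y, z as a fraction of full scale, then the turn, a rotation vector about the tool's x, y, z as a fraction of full scale, then the closure, from 0 (fully open) to 1 (shut). In form: [[[dx, dy, dz, wx, wy, wz, fingers], ...]]. A call has exactly 10 rows; each row shifts and turns the commanded pose from where the row before left it, along the tool's axes as they then stand; what a row does not reach is not made up. Full scale, the value 1, is 0.12 m for a shift and 0.15 rad for a turn. A row lasts 1/8 s, in which the tool goes at most 62.5 mm and 10.7 degrees, less where a joint would pass 70% of its speed; a pose out of reach is approached as far as the arm can. A call with a number of a shift or a turn outside -1 to 1 is refused whole. A call with a gripper value outside its range is refused whole. The fingers move at their own pace and stop on an object; the grip force is fixed at half the most. Time passes only in rows, so rows that do not move let the fingers close, or fill a call up. It gives the time, the measured TCP pose, the force, the opening and the grip force at its end, in the units of the state.
- manip.state(): the state, without advancing time (a new reading comes with each control period).
- manip.grab_frame(name): name is "side" or "top" or "wrist"; returns a dict with "pixels" (480x640x3 uint8, blue, green, red), "depth" (480x640 float32, m along the optical axis (not along the pixel's ray), 0 where there is no reading), "vfov" (degrees; the focal length in pixels is half the picture's height over the tangent of half this angle, whatever the lens; pixels are square), "cx", "cy" (the principal point, pixels), "dist_coeffs" ([k1, k2, p1, p2, k3] as OpenCV has them; the pictures are not rectified), "view" (4x4, takes a point from world to camera coordinates). Camera axes: x right, y down, z forward; pixel columns grow to the right and rows downward; lengths in m; the calibration is good to about 2 mm. A picture is of the moment at which its call begins.
- manip.job_done(): hands the job in; it is judged then, once.
The state is a dict: "time": time; "joint_pos": joint angles; "joint_vel": joint speeds; "joint_efforts": joint torques, N m; "tool_pos": TCP position; "tool_rot": TCP orientation; "contact_force": force on the tool from outside, world axes, zero at the start; "ft_torque": the same for the moment, N m; "gripper_width": opening from 0.0 (shut) to 1.0 (fully open); "grasp_force": force on a finger pad.
Only numpy, scipy, OpenCV 4.12 (cv2) and the standard library are available. Lean on these libraries where they do the work, as an engineer would, in place of code of your own. Each camera call takes 0.05 s, during which the arm holds its last target. There are 200 camera calls.

## Working session

There is one attempt and no reset: what is moved stays moved. The work goes in short steps, Python scripts to look and compute and a tool call to move; the robot and the scene stay as the last step left them, time stands still between calls to the robot, and variables do not carry over. Pictures are saved under pics/ and viewed, at most 10 in all, crops included, and the job is handed in when it is done.

Besides the shell and the picture viewer there is one more tool, called after "Request:" as a command line: name --argument value ..., lists and objects as JSON in quotes. move_arm: Moves the arm, as the interface text tells. Its arguments: {"type":"object","properties":{"plan":{"type":"array"}},"required":["plan"]}

```bash
mkdir -p pics; ls
cat > h.py <<'E'
import numpy as np, cv2
from plant import manip
def K(f):
    fl=240/np.tan(np.radians(f["vfov"])/2)
    return np.array([[fl,0,f["cx"]],[0,fl,f["cy"]],[0,0,1.]])
def ray(f,uv):
    p=cv2.undistortPoints(np.array(uv,float).reshape(-1,1,2),K(f),np.array(f["dist_coeffs"],float)).reshape(-1,2)
    R=np.array(f["view"])[:3,:3];t=np.array(f["view"])[:3,3]
    d=np.c_[p,np.ones(len(p))]@R
    return -R.T@t,d
def onz(f,uv,z):
    o,d=ray(f,uv); return o+d*((z-o[2])/d[:,2])[:,None]
def bydepth(f,uv):
    o,d=ray(f,uv); u=np.array(uv).round().astype(int).reshape(-1,2)
    return o+d*f["depth"][u[:,1],u[:,0]][:,None]
E
python3 - <<'E'
from h import *
for n in ["top","side"]:
    f=manip.grab_frame(n); cv2.imwrite(f"pics/{n}0.png",f["pixels"]); np.save(f"{n}0.npy",f,allow_pickle=True)
    print(n,f["vfov"],f["dist_coeffs"],np.linalg.inv(f["view"]).round(3).tolist())
print(manip.state())
E
```

```text
pics
top 55.72074833001963 [-0.02592224  0.          0.          0.          0.        ] [[-0.008, -0.997, 0.079, 0.474], [-1.0, 0.008, 0.005, 0.152], [-0.005, -0.079, -0.997, 1.079], [0.0, 0.0, 0.0, 1.0]]
side 54.8380912762447 [-0.08031515  0.          0.          0.          0.        ] [[0.978, -0.134, 0.16, 0.378], [-0.209, -0.637, 0.742, -0.662], [0.002, -0.759, -0.651, 0.808], [0.0, 0.0, 0.0, 1.0]]
{'time': 0.1, 'joint_pos': array([ 1.03101733e+00,  5.33271029e-02,  1.61416577e+00,  7.25240564e-06,
        1.47599436e+00, -1.19022357e-01]), 'joint_vel': array([-1.61247277e-05,  1.10376022e-03, -3.16996173e-03,  1.42586608e-03,
        1.00671934e-03, -5.95754373e-04]), 'joint_efforts': array([ 1.25382971e-04, -3.94903207e+01, -3.71363997e+01, -1.59990900e-04,
        3.86057451e-03, -1.04598570e-05]), 'tool_pos': array([0.25499967, 0.56999408, 0.23015805]), 'tool_rot': array([-3.09840977e-04,  2.08830137e-01,  9.77951469e-01, -8.95192308e-04]), 'contact_force': array([-0.1816831 , -0.00469546,  0.06083514]), 'ft_torque': array([-0.00852873, -0.0249766 , -0.02217596]), 'grasp_force': 0.0, 'gripper_width': 0.9980824010851342}
```

View pics/top0.png

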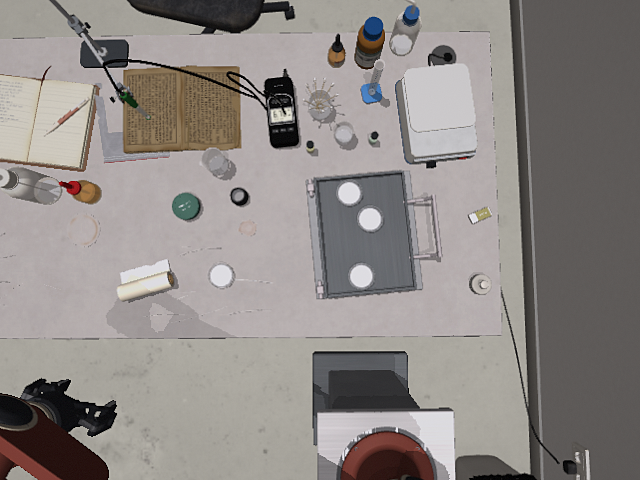

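View pics/side0.png

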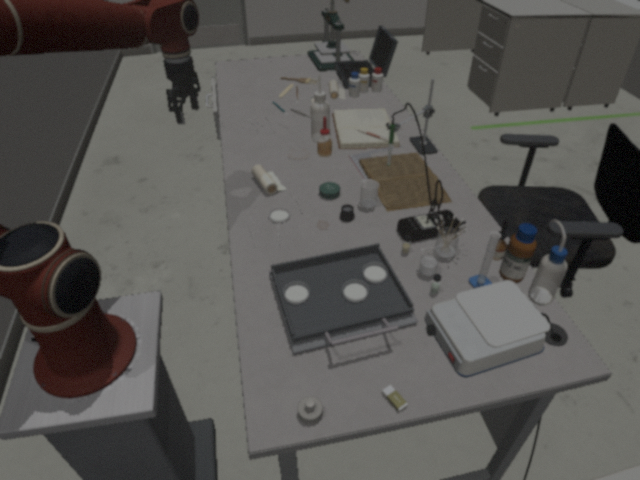

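The top view shows the tray at about (362,236), with its fence and hinge on the left and the lift bar at about (437,227). Three dishes are in it at (349,193), (370,219) and (361,276), so the free lane is near v≈248. dish_d is at (221,275). The side view agrees.

```bash
cat > m1.py <<'E'
from h import *
f=np.load("top0.npy",allow_pickle=True).item(); im=f["pixels"]
D={}
g=im.min(2)
for (u,v,z) in [(349,193,.03),(370,219,.03),(361,276,.03),(221,275,.004)]:
    m=np.zeros_like(g); m[v-18:v+18,u-18:u+18]=(g[v-18:v+18,u-18:u+18]>225)
    n,l,s,c=cv2.connectedComponentsWithStats(m); k=1+s[1:,4].argmax()
    print("dish",c[k],s[k],onz(f,c[k],z)[0].round(4),bydepth(f,c[k])[0].round(4))
# tray pan dark mask
m=((im.max(2)<135)&(im.min(2)>60)).astype(np.uint8); roi=np.zeros_like(m); roi[165:310,300:425]=1
m=cv2.morphologyEx(m*roi,cv2.MORPH_CLOSE,np.ones((9,9)))
cs=max(cv2.findContours(m,0,2)[0],key=cv2.contourArea); r=cv2.minAreaRect(cs); b=cv2.boxPoints(r)
print(r); print(onz(f,b,.03).round(4)); print("depth floor",bydepth(f,[(340,240),(390,260),(362,245)]).round(4))
# bar: points higher than 0.045 beyond pan
V,U=np.mgrid[180:280,415:450]; uv=np.c_[U.ravel(),V.ravel()]; P=bydepth(f,uv)
k=(P[:,2]>.05)&(P[:,2]<.08); print(k.sum()); Q=P[k]; uvk=uv[k]
k2=uvk[:,0]>430
l=cv2.fitLine(Q[k2][:,:2].astype(np.float32),cv2.DIST_HUBER,0,.01,.01).ravel(); print("bar",l,np.degrees(np.arctan2(l[1],l[0])),Q[k2].min(0),Q[k2].max(0),Q[k2].mean(0))
cv2.imwrite("pics/z.png",cv2.resize(im[165:310,205:455],None,fx=3.2,fy=3.2,interpolation=2))
E
python3 m1.py
```

```text
dish [347.         201.45454545] [342 199  11   4  11] [0.6371 0.0842 0.03  ] [0.6372 0.0842 0.0292]
dish [373.25 210.5 ] [368 209  11   6  12] [0.6153 0.0234 0.03  ] [0.6154 0.0234 0.0295]
dish [370.66666667 274.5       ] [370 272   2   6   6] [0.467 0.032 0.03 ] [0.467  0.032  0.0301]
dish [211. 275.] [211 273   1   5   5] [0.4684 0.4063 0.004 ] [0.4684 0.4063 0.0041]
((368.9060974121094, 233.40509033203125), (122.62535095214844, 116.351318359375), 84.61068725585938)
[[ 0.6938  0.1813  0.03  ]
 [ 0.7176 -0.0908  0.03  ]
 [ 0.4326 -0.1098  0.03  ]
 [ 0.4099  0.1565  0.03  ]]
depth floor [[ 0.5474  0.1014  0.0258]
 [ 0.5001 -0.014   0.025 ]
 [ 0.5354  0.0505  0.0257]]
302
bar [ 0.9970281   0.07703882  0.5856887  -0.11202063] 4.4183774 [ 0.50705692 -0.12315258  0.05017173] [ 0.64735993 -0.10322851  0.07098987] [ 0.57410749 -0.11297591  0.063487  ]
```

View pics/z.png

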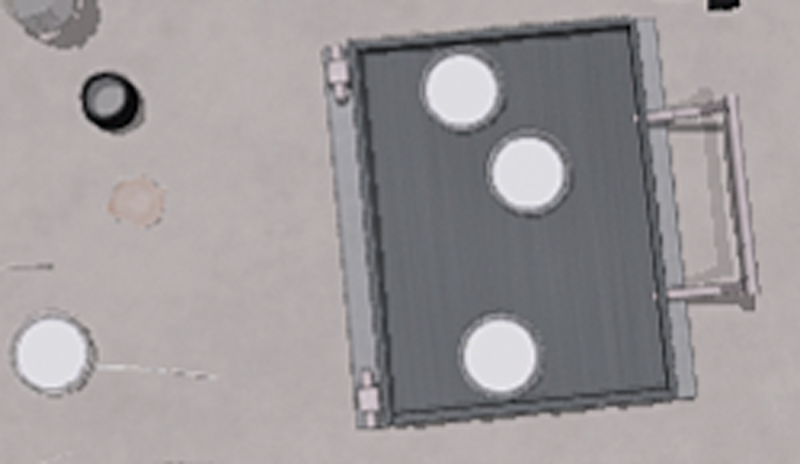

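The crop shows the pan's inner corners at about (362,50), (632,28), (667,385) and (392,412), the bar from (733,97) to (752,303), and the lane between (528,173) and (500,355) free. Now I'll refine the dish centres and the base frame.

```bash
cat > m2.py <<'E'
from h import *
f=np.load("top0.npy",allow_pickle=True).item(); im=f["pixels"]
g=im.min(2); C=[]
for (u,v,z) in [(349,193,.03),(370,219,.03),(361,276,.03),(221,275,.004)]:
    m=np.zeros_like(g); m[v-18:v+18,u-18:u+18]=(g[v-18:v+18,u-18:u+18]>195)
    n,l,s,c=cv2.connectedComponentsWithStats(m); k=1+s[1:,4].argmax(); p=onz(f,c[k],z)[0]; C.append(p)
    print("dish",c[k],s[k],p.round(4))
q=lambda a:np.array(a,float)/3.2+[205,165]
bar=onz(f,q([(733,97),(752,303)]),.06); print("bar ends",bar.round(4),np.linalg.norm(bar[0]-bar[1]))
pan=onz(f,q([(362,50),(632,28),(667,385),(392,412)]),.028); print(pan.round(4))
dirs=[bar[0]-bar[1],pan[0]-pan[3],pan[1]-pan[2]]; print([np.degrees(np.arctan2(d[1],d[0])).round(2) for d in dirs],[np.linalg.norm(d).round(4) for d in dirs])
d=pan[0]-pan[1]; print(np.degrees(np.arctan2(-d[0],d[1])))
th=np.radians(4.6); ex=np.array([np.cos(th),np.sin(th)]); ey=np.array([-ex[1],ex[0]])
bm=bar.mean(0)[:2]; o=bm+.16*ey; print("base from bar",o)
print("pan centre",pan.mean(0)[:2],"-> base y",[((p[:2]-o)@ex,(p[:2]-o)@ey) for p in [pan.mean(0)]])
for p in C: print("base coords",((p[:2]-o)@ex*1000).round(1),((p[:2]-o)@ey*1000).round(1))
E
python3 m2.py
```

```text
dish [348.68079096 192.68644068] [338 182  22  22 354] [0.6577 0.08   0.03  ]
dish [369.4902507  218.57660167] [359 208  22  22 359] [0.5965 0.0325 0.03  ]
dish [360.82749326 275.76280323] [350 265  22  22 371] [0.4643 0.0547 0.03  ]
dish [220.72804533 275.08215297] [211 265  21  21 353] [0.468  0.3832 0.004 ]
bar ends [[ 0.6449 -0.1115  0.06  ]
 [ 0.499  -0.1207  0.06  ]] 0.14626365527672242
[[ 0.6873  0.1512  0.028 ]
 [ 0.702  -0.0471  0.028 ]
 [ 0.4413 -0.0664  0.028 ]
 [ 0.4236  0.1317  0.028 ]]
[np.float64(3.6), np.float64(4.22), np.float64(4.22)] [np.float64(0.1463), np.float64(0.2644), np.float64(0.2614)]
4.259569598162047
base from bar [0.55911213 0.04334236]
pan centre [0.56356637 0.04235031] -> base y [(np.float64(0.004360326293610918), np.float64(-0.0013460867593369048))]
base coords 101.2 28.7
base coords 36.4 -13.8
base coords -93.6 18.9
base coords -63.5 346.1
```

Request:
move_arm --plan '[[[0, 0, 0.17, 0, 0, -0.82, 0], [0, 0, 0.17, 0, 0, -0.82, 0], [0, 0, 0.17, 0, 0, -0.82, 0], [0, 0, 0.17, 0, 0, -0.83, 0], [-0.276, -0.281, 0, 0, 0, 0, 0], [-0.276, -0.281, 0, 0, 0, 0, 0], [-0.276, -0.281, 0, 0, 0, 0, 0], [-0.276, -0.281, 0, 0, 0, 0, 0], [-0.276, -0.281, 0, 0, 0, 0, 0], [-0.276, -0.281, 0, 0, 0, 0, 0]]]'

```text
time: 1.35
tool_pos: [0.4689, 0.3818, 0.1492]
tool_rot: [-0.0, -0.036, 0.999, -0.0]
contact_force: [-0.3, 0.3, 0.4]
gripper_width: 0.998
grasp_force: 0.0
```

```bash
cat > tool.py <<'E'
from h import *
from scipy.spatial.transform import Rotation as R
def rel(target):  # world shift to target in tool axes, units of 0.12 m
    s=manip.state(); q=s["tool_rot"]; r=R.from_quat([q[1],q[2],q[3],q[0]])
    return (r.inv().apply(np.array(target)-s["tool_pos"])/.12).round(3)
E
python3 - <<'E'
from tool import *
f=manip.grab_frame("wrist"); im=f["pixels"]; cv2.imwrite("pics/w1.png",im)
m=(im.min(2)>195).astype(np.uint8); n,l,s,c=cv2.connectedComponentsWithStats(m)
for k in range(1,n):
    if s[k,4]>300: print(s[k],c[k],onz(f,c[k],.004)[0].round(4),bydepth(f,c[k])[0].round(4))
print(rel([.468,.3832,.002]))
E
```

```text
[ 295  196   62   58 2743] [325.16587678 224.71053591] [0.4681 0.3827 0.004 ] [0.4685 0.3827 0.0027]
[ 490  201  150   50 3558] [562.10258572 224.45474986] [0.4546 0.5678 0.004 ] [0.4459 0.5436 0.0401]
[ 477  234  147   47 2708] [550.2344904  256.33936484] [0.4815 0.5655 0.004 ] [0.4826 0.5678 0.0007]
[0.04  0.048 1.228]
```

View pics/w1.png

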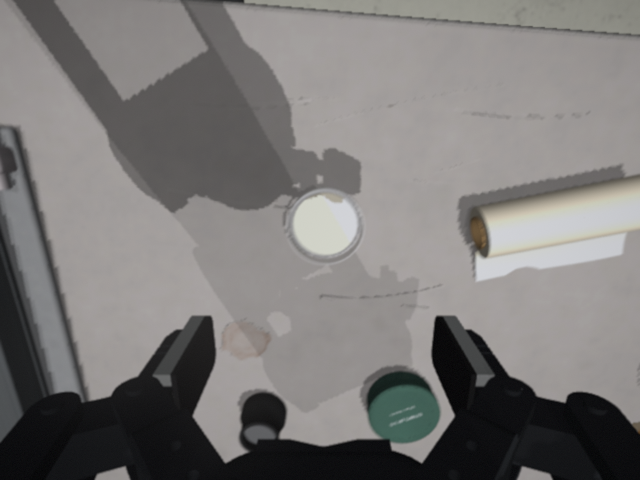

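The dish sits at pixel (325,225), which projects to (0.468, 0.383) and agrees with the top view. The fingers have room, so I'll descend and grip.

Request:
move_arm --plan '[[[0.01, 0.045, 0.25, 0, 0, 0, 0], [0, 0, 0.3, 0, 0, 0, 0], [0, 0, 0.3, 0, 0, 0, 0], [0, 0, 0.2, 0, 0, 0, 0], [0, 0, 0.12, 0, 0, 0, 0], [0, 0, 0.05, 0, 0, 0, 0], [0, 0, 0, 0, 0, 0, 1], [0, 0, 0, 0, 0, 0, 1], [0, 0, 0, 0, 0, 0, 1], [0, 0, 0, 0, 0, 0, 1]]]'

```text
time: 2.65
tool_pos: [0.468, 0.3893, 0.0054]
tool_rot: [0.002, -0.036, 0.999, 0.001]
contact_force: [0.0, -0.7, 6.1]
gripper_width: 0.643
grasp_force: 63.8
```

Run:
```python
from tool import *
f=manip.grab_frame("wrist"); im=f["pixels"]; cv2.imwrite("pics/w2.png",im)
s=manip.state(); print(s["tool_pos"],s["gripper_width"],s["grasp_force"],s["contact_force"])
```

```text
[0.46800513 0.38929707 0.00534545] 0.6493416283806799 63.7913344601418 [-0.03943374 -0.40691431  6.88441563]
```

View pics/w2.png

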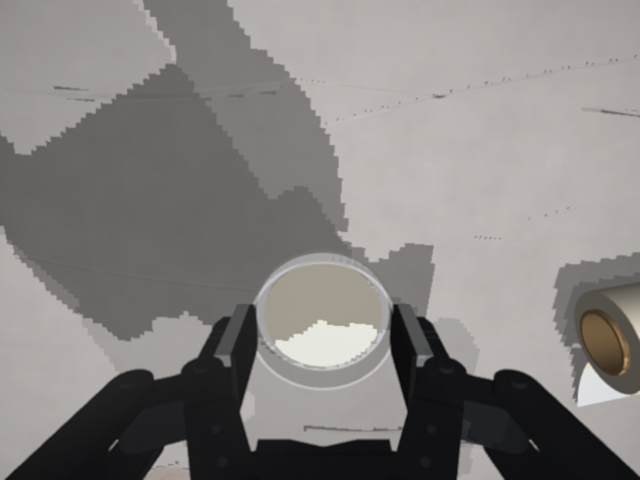

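The dish at (325,315) is held level between the pads. I'll lift it and carry it over the free lane.

Request:
move_arm --plan '[[[0, 0, -0.3, 0, 0, 0, 1], [0, 0, -0.4, 0, 0, 0, 1], [0, 0, -0.4, 0, 0, 0, 1], [-0.043, -0.36, 0, 0, 0, 0, 1], [-0.043, -0.44, 0, 0, 0, 0, 1], [-0.043, -0.44, 0, 0, 0, 0, 1], [-0.043, -0.44, 0, 0, 0, 0, 1], [-0.043, -0.44, 0, 0, 0, 0, 1], [-0.043, -0.44, 0, 0, 0, 0, 1], [-0.043, -0.46, 0, 0, 0, 0, 1]]]'

```text
time: 3.95
tool_pos: [0.5288, 0.028, 0.1354]
tool_rot: [0.0, -0.036, 0.999, 0.0]
contact_force: [0.2, 0.9, -0.5]
gripper_width: 0.646
grasp_force: 63.4
```

Run:
```python
from tool import *
f=manip.grab_frame("wrist"); im=f["pixels"]; cv2.imwrite("pics/w3.png",im)
g=manip.grab_frame("side"); cv2.imwrite("pics/s3.png",g["pixels"])
s=manip.state(); print(s["tool_pos"],s["gripper_width"],s["grasp_force"],s["contact_force"])
print(rel([.5308,.03,.03]))
c=np.vstack([im[240:480],cv2.resize(g["pixels"][220:400,220:460],(640,480))[:300]])
cv2.imwrite("pics/c3.png",c)
```

```text
[0.52946602 0.02530091 0.1355347 ] 0.6496687908068868 63.41392351660602 [ 0.15263661 -0.34005322 -1.32158597]
[-0.013  0.04   0.879]
```

View pics/c3.png

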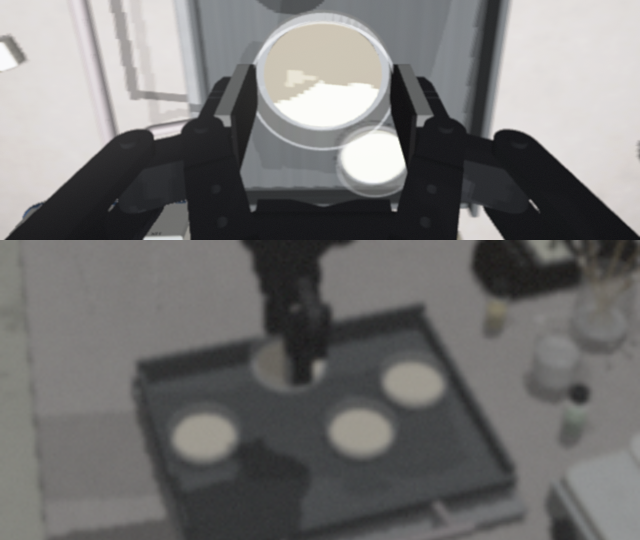

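Run:
```python
from tool import *
f=manip.grab_frame("wrist")
for z in (.133,.14): print(onz(f,[(323,316)],z)[0].round(4), bydepth(f,[(323,316)])[0].round(4))
s=manip.state(); print(s["tool_pos"])
```

```text
[0.5284 0.0246 0.133 ] [0.5284 0.0246 0.1329]
[0.5244 0.0244 0.14  ] [0.5284 0.0246 0.1329]
[0.52908335 0.02748438 0.13535551]
```

Request:
move_arm --plan '[[[-0.015, 0.03, 0.2, 0, 0, 0, 1], [0, 0, 0.25, 0, 0, 0, 1], [0, 0, 0.2, 0, 0, 0, 1], [0, 0, 0.12, 0, 0, 0, 1], [0, 0, 0.06, 0, 0, 0, 1], [0, 0, 0.03, 0, 0, 0, 1], [0, 0, 0, 0, 0, 0, 1], [0, 0, 0, 0, 0, 0, 0.4], [0, 0, 0, 0, 0, 0, 0.2], [0, 0, 0, 0, 0, 0, 0]]]'

```text
time: 5.35
tool_pos: [0.5308, 0.0332, 0.0325]
tool_rot: [0.0, -0.036, 0.999, -0.0]
contact_force: [-0.4, 0.7, 0.5]
gripper_width: 0.98
grasp_force: 0.0
```

Request:
move_arm --plan '[[[0, 0, -0.1, 0, 0, 0, 0], [0, 0, -0.3, 0, 0, 0, 0], [0, 0, -0.35, 0, 0, 0, 0], [0, 0, -0.25, 0, 0, 0, 0], [-0.054, -0.254, 0, 0, 0, 0, 0.4], [-0.054, -0.254, 0, 0, 0, 0, 0.4], [-0.054, -0.254, 0, 0, 0, 0, 0.4], [-0.054, -0.254, 0, 0, 0, 0, 0.4], [-0.054, -0.254, 0, 0, 0, 0, 0.4], [0, 0, 0, 0, 0, 0, 0.4]]]'

```text
time: 6.6
tool_pos: [0.5744, -0.1181, 0.1532]
tool_rot: [0.001, -0.035, 0.999, -0.0]
contact_force: [0.8, 0.1, -1.0]
gripper_width: 0.603
grasp_force: 0.0
```

Run:
```python
from tool import *
s=manip.state(); print(s["tool_pos"],s["gripper_width"])
f=manip.grab_frame("wrist"); w=f["pixels"]
g=manip.grab_frame("top"); c=cv2.resize(g["pixels"][165:310,290:460],(680,580)); cv2.imwrite("pics/t4.png",c)
im=g["pixels"]; m=np.zeros((480,640),np.uint8); m[165:310,300:420]=(im.min(2)>195)[165:310,300:420]
n,l,st,ce=cv2.connectedComponentsWithStats(m)
o=np.array([.563,.0424]);ex=np.array([.9973,.0732]);ey=np.array([-.0732,.9973])
for k in range(1,n):
    if st[k,4]>100: p=onz(g,ce[k],.03)[0][:2]-o; print(st[k],(p@ex*1000).round(1),(p@ey*1000).round(1))
# bar from wrist depth
V,U=np.mgrid[100:480:2,0:640:2]; uv=np.c_[U.ravel(),V.ravel()]; P=bydepth(f,uv)
q=P[:,:2]-o; b=np.c_[q@ex,q@ey]
k=(abs(b[:,0])<.06)&(b[:,1]<-.14)&(b[:,1]>-.185)&(P[:,2]>.05)&(P[:,2]<.075)
print(k.sum(), b[k].mean(0) if k.any() else 0, b[k].min(0) if k.any() else 0,b[k].max(0) if k.any() else 0)
print(rel([*(o-.16*ey),.041]))
```

```text
[ 0.57443109 -0.11807867  0.15318449] 0.602844362914838
[334 165  61  10 378] 152.3 -4.4
[300 175  19  41 204] 103.6 134.5
[338 182  22  22 382] 97.3 30.8
[359 208  22  22 387] 32.6 -12.3
[300 217  11  32 199] 9.3 142.1
[359 236  23  22 390] -32.4 -7.0
[300 250  52  60 596] -143.7 116.4
[350 265  22  23 394] -97.5 19.6
[395 291  25  19 254] -165.8 -83.3
667 [-0.00486457 -0.15748765] [-0.05979714 -0.16232786] [ 0.05987293 -0.15271239]
[-0.006 -0.008  0.93 ]
```

View pics/t4.png

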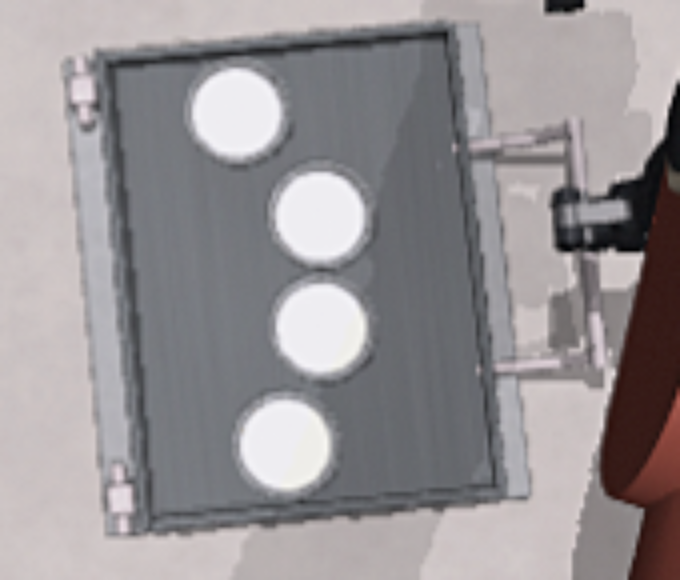

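Dish_d stands in its lane at base (-32, -7) mm, clear of its neighbours. The bar lies between the open fingers, so I'll descend and grip it.

Request:
move_arm --plan '[[[0, 0.02, 0.2, 0, 0, 0, 0.4], [0, 0, 0.3, 0, 0, 0, 0.4], [0, 0, 0.22, 0, 0, 0, 0.4], [0, 0, 0.14, 0, 0, 0, 0.4], [0, 0, 0.06, 0, 0, 0, 0.5], [0, 0, 0, 0, 0, 0, 0.6], [0, 0, 0, 0, 0, 0, 0.75], [0, 0, 0, 0, 0, 0, 0.85], [0, 0, 0, 0, 0, 0, 1], [0, 0, 0, 0, 0, 0, 1]]]'

```text
time: 7.95
tool_pos: [0.5744, -0.1144, 0.0428]
tool_rot: [0.001, -0.036, 0.999, -0.0]
contact_force: [-2.4, -0.5, 5.3]
gripper_width: 0.094
grasp_force: 58.6
```

Request:
move_arm --plan '[[[0, 0.004, -0.02, 0, 0, 0, 1], [0, 0.007, -0.044, 0, 0, 0, 1], [0, 0.008, -0.05, 0, 0, 0, 1], [0, 0.008, -0.038, 0, 0, 0, 1], [0, 0.009, -0.038, 0, 0, 0, 1], [0, 0.009, -0.037, 0, 0, 0, 1], [0, 0.01, -0.038, 0, 0, 0, 1], [0, 0.01, -0.037, 0, 0, 0, 1], [0, 0.011, -0.037, 0, 0, 0, 1], [0, 0, 0, 0, 0, 0, 1]]]'

```text
time: 9.2
tool_pos: [0.5736, -0.1059, 0.0824]
tool_rot: [0.001, -0.036, 0.999, -0.001]
contact_force: [4.0, -4.2, -2.1]
gripper_width: 0.09
grasp_force: 58.6
```

```bash
cat > look.py <<'E'
from tool import *
import sys
a=float(sys.argv[1])
s=manip.state(); print(s["tool_pos"].round(4),s["gripper_width"],s["contact_force"].round(1))
g=manip.grab_frame("top"); im=g["pixels"]; m=np.zeros((480,640),np.uint8); m[165:310,300:425]=(im.min(2)>195)[165:310,300:425]
n,l,st,ce=cv2.connectedComponentsWithStats(m)
o=np.array([.563,.0424]);ex=np.array([.9973,.0732]);ey=np.array([-.0732,.9973])
for k in range(1,n):
    if 150<st[k,4]<450 and 15<st[k,2]<30 and 15<st[k,3]<30:
        O,d=ray(g,ce[k]); d=d[0]
        # plane: tilted floor through hinge (y .115,z .02), height +0.010 above it (blotter)
        nrm=np.array([*(ey*np.sin(a)),np.cos(a)]); h=np.array([*(o+.115*ey),.02])
        p=O+d*(((h-O)@nrm+.010)/(d@nrm)); q=p-h
        al=np.array([*(ey*np.cos(a)),-np.sin(a)])
        print("x",(q[:2]@ex*1000).round(1),"y base",(115+q@al*1000).round(1))
cv2.imwrite("pics/last.png",cv2.resize(im[165:310,290:460],(680,580)))
E
python3 look.py .15
```

```text
[ 0.5736 -0.1059  0.0824] 0.0902815018907852 [ 4.  -4.2 -2.1]
x 97.3 y base 30.0
x 32.6 y base -12.7
x -32.3 y base -7.4
x -97.6 y base 19.0
```

Request:
move_arm --plan '[[[0, 0.003, -0.011, 0, 0, 0, 1], [0, 0.004, -0.011, 0, 0, 0, 1], [0, 0.003, -0.011, 0, 0, 0, 1], [0, 0.004, -0.011, 0, 0, 0, 1], [0, 0.003, -0.011, 0, 0, 0, 1], [0, 0.004, -0.011, 0, 0, 0, 1], [0, 0.004, -0.011, 0, 0, 0, 1], [0, 0.003, -0.011, 0, 0, 0, 1], [0, 0.004, -0.011, 0, 0, 0, 1], [0, 0.004, -0.011, 0, 0, 0, 1]]]'

```text
time: 10.5
tool_pos: [0.5732, -0.1018, 0.0953]
tool_rot: [0.001, -0.036, 0.999, -0.002]
contact_force: [4.9, -5.3, -3.7]
gripper_width: 0.094
grasp_force: 58.4
```

```bash
python3 look.py .2
```

```text
[ 0.5732 -0.1018  0.0953] 0.09437336293831204 [ 4.9 -5.3 -3.7]
x 96.9 y base 30.0
x 32.6 y base -12.7
x -32.4 y base -7.5
x -97.6 y base 18.9
```

Request:
move_arm --plan '[[[0, 0.004, -0.011, 0, 0, 0, 1], [0, 0.004, -0.011, 0, 0, 0, 1], [0, 0.004, -0.011, 0, 0, 0, 1], [0, 0.004, -0.011, 0, 0, 0, 1], [0, 0.004, -0.011, 0, 0, 0, 1], [0, 0.004, -0.011, 0, 0, 0, 1], [0, 0.004, -0.011, 0, 0, 0, 1], [0, 0.005, -0.011, 0, 0, 0, 1], [0, 0.004, -0.011, 0, 0, 0, 1], [0, 0.005, -0.011, 0, 0, 0, 1]]]'

```text
time: 11.8
tool_pos: [0.5729, -0.0969, 0.1087]
tool_rot: [0.001, -0.036, 0.999, -0.002]
contact_force: [3.6, -6.2, -2.4]
gripper_width: 0.087
grasp_force: 58.4
```

```bash
python3 look.py .245
```

```text
[ 0.5729 -0.0969  0.1087] 0.08737646743723892 [ 3.6 -6.2 -2.4]
x 96.9 y base 30.0
x 32.6 y base -12.7
x -32.4 y base -7.4
x -97.6 y base 19.2
```

Request:
move_arm --plan '[[[0, 0.004, -0.009, 0, 0, 0, 1], [0, 0.004, -0.009, 0, 0, 0, 1], [0, 0.004, -0.009, 0, 0, 0, 1], [0, 0.004, -0.009, 0, 0, 0, 1], [0, 0.004, -0.009, 0, 0, 0, 1], [0, 0.004, -0.009, 0, 0, 0, 1], [0, 0, 0, 0, 0, 0, 1], [0, 0, 0, 0, 0, 0, 1], [0, 0, 0, 0, 0, 0, 1], [0, 0, 0, 0, 0, 0, 1]]]'

```text
time: 13.1
tool_pos: [0.5726, -0.0941, 0.1152]
tool_rot: [0.001, -0.036, 0.999, -0.002]
contact_force: [3.1, -5.4, -1.3]
gripper_width: 0.092
grasp_force: 58.5
```

```bash
python3 look.py .27
```

```text
[ 0.5726 -0.0941  0.1152] 0.09150746091531546 [ 3.1 -5.4 -1.3]
x 97.0 y base 29.9
x 32.5 y base -12.8
x -32.4 y base -7.8
x -97.6 y base 18.9
```

View pics/last.png

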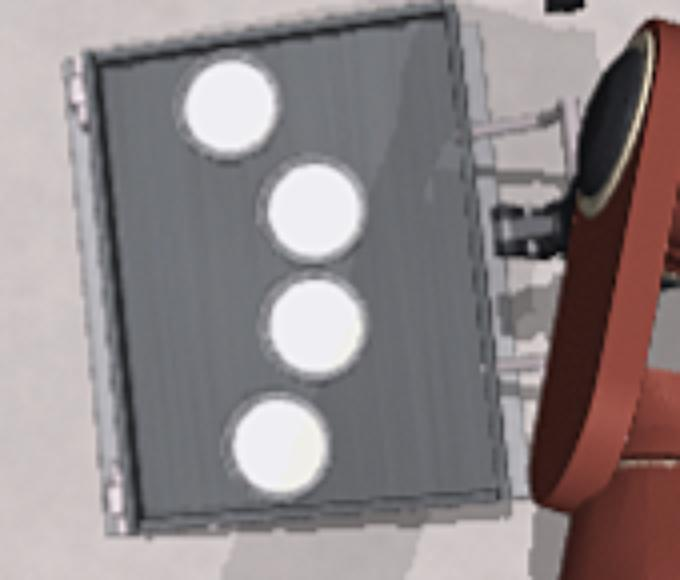

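The tray is up, with its near edge lifted, and no dish has moved yet. I'll carry on slowly.

Request:
move_arm --plan '[[[0, 0.005, -0.01, 0, 0, 0, 1], [0, 0.005, -0.01, 0, 0, 0, 1], [0, 0.005, -0.01, 0, 0, 0, 1], [0, 0.005, -0.01, 0, 0, 0, 1], [0, 0.005, -0.01, 0, 0, 0, 1], [0, 0.005, -0.01, 0, 0, 0, 1], [0, 0, 0, 0, 0, 0, 1], [0, 0, 0, 0, 0, 0, 1], [0, 0, 0, 0, 0, 0, 1], [0, 0, 0, 0, 0, 0, 1]]]'

```text
time: 14.4
tool_pos: [0.5723, -0.0908, 0.1224]
tool_rot: [0.001, -0.036, 0.999, -0.002]
contact_force: [3.2, -7.6, -1.2]
gripper_width: 0.091
grasp_force: 58.5
```

```bash
python3 look.py .3
```

```text
[ 0.5723 -0.0908  0.1224] 0.09052447743858996 [ 3.2 -7.6 -1.2]
x 97.0 y base 30.5
x 32.5 y base -12.9
x -32.4 y base -7.5
x -97.6 y base 19.0
```

```bash
cat > tilt.py <<'E'
from tool import *
g=manip.grab_frame("top"); V,U=np.mgrid[185:285:2,325:405:2]; uv=np.c_[U.ravel(),V.ravel()]
k=g["pixels"][uv[:,1],uv[:,0]].max(1)<140; P=bydepth(g,uv[k]); P=P[P[:,2]>.01]
ey=np.array([-.0732,.9973]);y=(P[:,:2]-[.563,.0424])@ey
c=np.polyfit(y,P[:,2],1); r=P[:,2]-np.polyval(c,y); i=abs(r)<.006; c=np.polyfit(y[i],P[i,2],1); print("tilt",np.arctan(-c[0]),i.sum())
E
python3 tilt.py
```

```text
tilt 0.269727712393879 932
```

Request:
move_arm --plan '[[[0, 0.005, -0.01, 0, 0, 0, 1], [0, 0.005, -0.01, 0, 0, 0, 1], [0, 0.005, -0.01, 0, 0, 0, 1], [0, 0.005, -0.01, 0, 0, 0, 1], [0, 0.005, -0.01, 0, 0, 0, 1], [0, 0.005, -0.01, 0, 0, 0, 1], [0, 0, 0, 0, 0, 0, 1], [0, 0, 0, 0, 0, 0, 1], [0, 0, 0, 0, 0, 0, 1], [0, 0, 0, 0, 0, 0, 1]]]'

```text
time: 15.75
tool_pos: [0.5721, -0.0873, 0.13]
tool_rot: [0.001, -0.036, 0.999, -0.002]
contact_force: [1.6, -7.5, -0.3]
gripper_width: 0.091
grasp_force: 58.6
```

```bash
python3 look.py .3; python3 tilt.py
```

```text
[ 0.5721 -0.0873  0.13  ] 0.0907837662178338 [ 1.6 -7.5 -0.3]
x 96.5 y base 73.9
x 31.4 y base 73.5
x -33.2 y base 72.4
x -97.9 y base 71.7
tilt 0.27357751255935553 610
```

All four dishes now sit at base y≈72–74 mm in one row (x 97, 31, -33, -98), against the fence. I'll lower the tray gently along the same arc.

Request:
move_arm --plan '[[[0, -0.005, 0.01, 0, 0, 0, 1], [0, -0.009, 0.018, 0, 0, 0, 1], [0, -0.009, 0.018, 0, 0, 0, 1], [0, -0.009, 0.018, 0, 0, 0, 1], [0, -0.009, 0.018, 0, 0, 0, 1], [0, -0.009, 0.018, 0, 0, 0, 1], [0, -0.009, 0.018, 0, 0, 0, 1], [0, -0.009, 0.018, 0, 0, 0, 1], [0, -0.008, 0.019, 0, 0, 0, 1], [0, -0.008, 0.019, 0, 0, 0, 1]]]'

```text
time: 17.1
tool_pos: [0.5728, -0.0967, 0.1089]
tool_rot: [0.001, -0.036, 0.999, -0.001]
contact_force: [2.8, -4.7, 0.6]
gripper_width: 0.089
grasp_force: 58.6
```

Request:
move_arm --plan '[[[0, -0.007, 0.018, 0, 0, 0, 1], [0, -0.007, 0.018, 0, 0, 0, 1], [0, -0.007, 0.018, 0, 0, 0, 1], [0, -0.007, 0.018, 0, 0, 0, 1], [0, -0.006, 0.018, 0, 0, 0, 1], [0, -0.006, 0.018, 0, 0, 0, 1], [0, -0.006, 0.018, 0, 0, 0, 1], [0, -0.006, 0.018, 0, 0, 0, 1], [0, -0.006, 0.018, 0, 0, 0, 1], [0, -0.006, 0.018, 0, 0, 0, 1]]]'

```text
time: 18.35
tool_pos: [0.5735, -0.1044, 0.0874]
tool_rot: [0.001, -0.036, 0.999, -0.001]
contact_force: [2.1, -5.8, -0.7]
gripper_width: 0.093
grasp_force: 59.3
```

Request:
move_arm --plan '[[[0, -0.005, 0.018, 0, 0, 0, 1], [0, -0.005, 0.018, 0, 0, 0, 1], [0, -0.005, 0.018, 0, 0, 0, 1], [0, -0.005, 0.018, 0, 0, 0, 1], [0, -0.005, 0.018, 0, 0, 0, 1], [0, -0.005, 0.018, 0, 0, 0, 1], [0, -0.005, 0.018, 0, 0, 0, 1], [0, -0.005, 0.018, 0, 0, 0, 1], [0, -0.005, 0.018, 0, 0, 0, 1], [0, -0.005, 0.018, 0, 0, 0, 1]]]'

```text
time: 19.6
tool_pos: [0.574, -0.1101, 0.0658]
tool_rot: [0.001, -0.036, 0.999, -0.001]
contact_force: [3.0, -5.2, 0.9]
gripper_width: 0.088
grasp_force: 59.3
```

```bash
python3 look.py .08; python3 tilt.py
```

```text
[ 0.574  -0.1101  0.0658] 0.08840288200164219 [ 3.  -5.2  0.9]
x 96.2 y base 73.9
x 31.5 y base 73.5
x -33.1 y base 72.3
x -97.8 y base 72.0
tilt 0.018186901167026717 573
```

Request:
move_arm --plan '[[[0, -0.004, 0.014, 0, 0, 0, 1], [0, -0.003, 0.014, 0, 0, 0, 1], [0, -0.003, 0.014, 0, 0, 0, 1], [0, -0.003, 0.014, 0, 0, 0, 1], [0, -0.003, 0.014, 0, 0, 0, 1], [0, -0.003, 0.013, 0, 0, 0, 1], [0, -0.003, 0.013, 0, 0, 0, 1], [0, -0.003, 0.013, 0, 0, 0, 1], [0, -0.003, 0.013, 0, 0, 0, 1], [0, -0.002, 0.013, 0, 0, 0, 1]]]'

```text
time: 20.95
tool_pos: [0.5743, -0.1134, 0.0494]
tool_rot: [0.001, -0.036, 0.999, -0.0]
contact_force: [3.7, -4.1, -1.1]
gripper_width: 0.093
grasp_force: 59.9
```

```bash
python3 look.py .025; python3 tilt.py
```

```text
[ 0.5743 -0.1134  0.0494] 0.09316921039705348 [ 3.7 -4.1 -1.1]
x 96.2 y base 73.8
x 31.3 y base 73.6
x -32.9 y base 72.4
x -97.7 y base 71.9
tilt -0.0350663676368816 932
```

Request:
move_arm --plan '[[[0, -0.001, 0.009, 0, 0, 0, 1], [0, -0.001, 0.009, 0, 0, 0, 1], [0, -0.001, 0.008, 0, 0, 0, 1], [0, -0.001, 0.008, 0, 0, 0, 1], [0, -0.001, 0.008, 0, 0, 0, 1], [0, -0.001, 0.007, 0, 0, 0, 1], [0, -0.001, 0.006, 0, 0, 0, 1], [0, 0, 0.005, 0, 0, 0, 1], [0, 0, 0, 0, 0, 0, 1], [0, 0, 0, 0, 0, 0, 1]]]'

```text
time: 22.3
tool_pos: [0.5744, -0.1143, 0.0433]
tool_rot: [0.001, -0.036, 0.999, -0.001]
contact_force: [-0.5, -5.0, 5.5]
gripper_width: 0.093
grasp_force: 60.6
```

The force and height match the initial resting grip, so the tray is down. I'll release gently and retract.

Request:
move_arm --plan '[[[0, 0, 0, 0, 0, 0, 0.85], [0, 0, 0, 0, 0, 0, 0.7], [0, 0, 0, 0, 0, 0, 0.5], [0, 0, 0, 0, 0, 0, 0.4], [0, 0, 0, 0, 0, 0, 0.4], [0, 0, -0.1, 0, 0, 0, 0.4], [0, 0, -0.25, 0, 0, 0, 0.4], [0, 0, -0.35, 0, 0, 0, 0.4], [0, 0, -0.3, 0, 0, 0, 0.4], [0, 0, -0.2, 0, 0, 0, 0.4]]]'

```text
time: 23.55
tool_pos: [0.5746, -0.1139, 0.1898]
tool_rot: [0.002, -0.036, 0.999, -0.001]
contact_force: [-0.8, -0.8, -0.1]
gripper_width: 0.6
grasp_force: 0.0
```

```bash
python3 look.py 0; python3 tilt.py
```

```text
[ 0.5746 -0.1139  0.1898] 0.6001970957266484 [-0.8 -0.8 -0.1]
x 96.3 y base 73.8
x 31.5 y base 73.4
x -32.8 y base 72.4
x -97.8 y base 71.9
tilt -0.0253372389982037 1219
```

View pics/last.png

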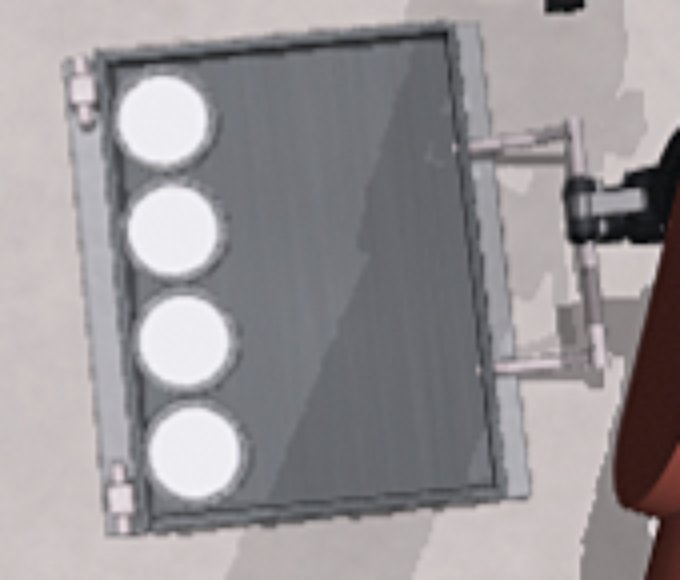

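The tray rests exactly as at the start. All four dishes stand in one row against the fence, at (163,120), (173,230), (186,341) and (195,453), and the gripper is clear of the bar.

```bash
python3 -c "
from plant import manip
print(manip.job_done())"
```

```text
the job is handed in; nothing more can be done
None
```

The job is handed in after about 24 s: dish_d went into the free lane, and all four dishes slid into one row at the fence and stayed there with the tray lowered back onto its base.

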